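# Clear the lathe's trip at its two-button reset station

### The job

The lathe has tripped and must be reset at the grey station with the two green buttons: push its clear shutter fully open, away from the robot, by the yellow tab, then press both green buttons together, one with each fingertip, keep them fully down for at least three seconds, and let them come up again. Never push one green button down without the other, and finish with the shutter left open. Leave the blue extractor station and the loose things lying about alone; nothing is to be picked up.

Things in the scene. Friction and masses are not known exactly. Their poses are not given: they have to be found in the camera images.
- lathe_station: Lathe's reset station: fixed GREY box 160 (x) x 150 (y) x 50 mm tall, turned up to 0.45 rad. Origin: centre of its underside; z up, x away from the robot. On its flat top two GREEN buttons, 26 mm diameter, at x = -25, y = +30 and -30 mm, their tops 10 mm above the box top (3 mm when fully down). Rails 6 mm thick, 18 mm tall along x at y = +-62.5. A clear sliding shutter covers the buttons at first
- lathe_shutter (a joint): Opening of the lathe station's shutter, m: at most 0.012 at the start, 0.060 fully open (hard stop), both buttons then free. Clear plate 50 (x) x 116 (y) x 3 mm, top 17 mm above the box top, with an upright YELLOW tab on its near edge; slides along station +x (away from the robot). At joint 0 it spans station x = -50 to 0 mm. Resists with about 1.5 N, stays where left
- lathe_tab_top (a point): Middle of the top edge of the yellow tab of the lathe station's shutter, 93 mm above the table; moves with the shutter. The tab is 6 mm thick along station x, 80 mm long along station y and rises 26 mm above the shutter plate. Push its near face, 3 mm nearer the robot than this point
- lathe_left (a joint): Travel of the green button at the station's +y side, in m: 0 = up, 0.007 = fully down (hard stop). Spring return, 1.2 N to start moving, 4 N fully down
- lathe_right (a joint): Travel of the green button at the station's -y side; values and spring as lathe_left
- lathe_left_top (a point): Centre of the top of the green button at station +y; 60 mm above the table when up; moves down with the button
- lathe_right_top (a point): Centre of the top of the green button at station -y; 60 mm above the table when up; moves down with the button
- extractor_station: Station of the dust extractor, to be left alone: same size and build (yellow tab, clear shutter) but BLUE box and RED buttons. Origin: centre of its underside. Which of the two stations is on the left varies
- extractor_shutter (a joint): Opening of the extractor station's shutter, m, 0 to 0.060; up to 0.012 at the start; leave it as it is
- extractor_left (a joint): Travel of the extractor station's red button at +y, m, 0 = up, 0.007 = down; leave it alone
- extractor_right (a joint): Travel of the extractor station's red button at -y, m, 0 = up, 0.007 = down; leave it alone
- finial: Bystander: small turned wooden finial standing up, 32 mm diameter, 66 mm tall; origin: centre of its underside
- sanding_block: Bystander: cork sanding block lying flat, 70 x 45 x 30 mm; origin: centre of its underside
- gouge: Bystander: turning gouge with a wooden handle, about 380 mm long, 28 mm thick, lying on the table beyond the stations; origin near its middle
- turned_bowl: Bystander: dark turned wooden bowl, 120 mm across, 50 mm tall; origin: centre of its underside
- mug: Bystander: blue ceramic mug, 80 mm diameter, 90 mm tall; origin: centre of its underside
- glue_bottle: Bystander: white glue bottle with an orange cap, 52 mm diameter, 130 mm tall; origin: centre of its underside
- spindle_blank: Bystander: light wooden cylinder standing up, 60 mm diameter, 70 mm tall; origin: centre of its underside

How it is judged:
On the way, in this order (a step that is already met when the one before it is completed fails the run):
1. the lathe station's shutter is fully open and both its buttons are up (value of joint lathe_shutter above 0.053 m and value of joint each of lathe_left, lathe_right below 0.002 m), for 0.1 s.
2. both green buttons are held down together by the fingers, for three seconds, with the shutter open (value of joint each of lathe_left, lathe_right above 0.005 m and value of joint lathe_shutter above 0.053 m and contact force between the fingers and lathe_station above 3 N), for 2.8 s.
3. both green buttons have been let up (value of joint each of lathe_left, lathe_right below 0.0015 m), for 0.2 s.
At the end, for the whole second after the job is handed in: The lathe station's shutter stands at least 53 mm open of 60; both green buttons, after being held at least 5 mm down together for 2.8 s by the fingers, are up (within 1.5 mm); the extractor station's shutter and buttons are as they were; every loose thing lies within 30 mm of its start (all of step 3 and value of joint lathe_shutter above 0.053 m and value of joint extractor_shutter below 0.02 m and value of joint each of extractor_left, extractor_right below 0.0015 m and distance of each of finial, sanding_block, gouge, turned_bowl, mug, glue_bottle, spindle_blank from where it was at the start of the episode below 0.03 m); the robot touches nothing.
It fails at once if one green button is pushed down (over 5 mm) while the other is up (under 2 mm) ((value of joint lathe_left above 0.005 m and value of joint lathe_right below 0.002 m) or (value of joint lathe_right above 0.005 m and value of joint lathe_left below 0.002 m)).
It fails at once if the extractor station is operated: a red button pushed over 4 mm or its shutter opened beyond 20 mm (value of joint any of extractor_left, extractor_right above 0.004 m or value of joint extractor_shutter above 0.02 m).
It fails at once if a loose thing is lifted, carried or knocked more than 30 mm from its place (distance of any of finial, sanding_block, gouge, turned_bowl, mug, glue_bottle, spindle_blank from where it was at the start of the episode above 0.03 m).
It also fails if it takes over 42 s, if anything falls off the work surface, if the arm or the gripper's body presses on something with over 40 N, if the wrist force passes 120 N, or if a joint passes its speed limit or range.

### The arm

A 7-joint arm with a two-finger parallel gripper is mounted at the origin on the work surface. World frame = base frame: x ahead of the robot, y to its left, z up, the work surface at z = 0. Lengths are in m, angles in rad, forces in N, time in s.
With the tool pointing down it reaches from about 0.4 to 0.875 m from the base axis. Payload 19.3 kg.
Tool frame: the origin (TCP) lies midway between the tips of the shut fingers; the grasp point (between the pads) lies 19 mm behind it; z points along the fingers, y is the line along which they close (so a half turn about z gives the same grasp; the last joint's range is limited). The gripper opens to 85 mm and grips with 20 to 120 N. Pads are 22 mm wide; open, the fingers measure 114 mm over their backs; the gripper's body (76 mm by 85 mm) begins 54 mm behind the grasp point. The pads swing forward as they close: fully open they stand 13 mm farther back than shut.
Start: joints at [-1.246, 0.521, -0.036, 1.599, 0.021, 1.021, -0.113], TCP at [0.24, 0.577, 0.231] pointing down, gripper open.
Joint ranges: [-2.91, 2.91], [-0.3, 2.13], [-1.5, 1.42], [0.17, 2.43], [-1.26, 4.41], [0.16, 1.93], [-2.52, 2.52]. Speed limits (rad/s): [1.89, 1.89, 2.39, 2.39, 3.01, 3.01, 3.01].

### API

Orientations are given as [roll, pitch, yaw] about the fixed x, y, z axes, in that order (R = Rz(yaw) Ry(pitch) Rx(roll)).
In Python, from workcell import telemetry, grab_frame, calibration, bot, outline_of, landmark_of gives the robot as it stands. The module is installed in compiled form; this text tells all that it offers.
- The arm moves only by the shell command python3 -m inch 'ROWS' [FORCE]. ROWS is JSON, a list of rows, each a list of 7 numbers: the shift along the tool's x, y, z in m, then the turn, a rotation vector about the tool's x, y, z in rad, then the closure, from 0 (fully open) to 1 (shut). A call has 1 to 5 rows; each row shifts and turns the commanded pose from where the row before left it, along the tool's axes as they then stand; what a row does not reach is not made up. A row lasts 1/10 s, in which the tool goes at most 50 mm and 8.59 degrees, less where a joint would pass 70% of its speed; a pose out of reach is approached as far as the arm can. A call is refused whole if a number of a shift passes 0.05 or a number of a turn 0.15, either way. A call with a gripper value outside its range is refused whole. The fingers move at their own pace and stop on an object; FORCE is the grip in N (left out, the last holds). Time passes only in rows, so rows that do not move let the fingers close. It gives the time, the measured TCP pose, the force, the opening and the grip force at its end, in the units of the state.
- telemetry.observe(): the state, without advancing time (a new reading comes with each control period).
- grab_frame(name): name is "side" or "top"; returns the picture (420x560x3 uint8, red, green, blue); there is no depth.
- calibration(name): a dict with "fovy" (degrees; the focal length in pixels is half the picture's height over the tangent of half this angle, whatever the lens; pixels are square), "cx", "cy" (the principal point, pixels), "pose" (4x4, takes a point from camera to world coordinates). Camera axes: x right, y down, z forward; pixel columns grow to the right and rows downward; lengths in m; the calibration is good to about 2 mm. A picture is of the moment at which its call begins. calibration takes no time and is no camera call.
- bot.job_done(): hands the job in; it is judged then, once.
Trained networks look in the newest picture that a camera, given by its name, has taken for a name from the list of things; names that differ only in an ending like _2 or _b are one class to them, and where a whole thing is asked for, a point or a joint stands for the part that bears it (a point fixed in the world has none). Each returns a list of dicts, best first, with "score" (0 to 1); they miss things now and then, are a little off and sometimes report something else, mostly with a low value. They report only what shows in the picture. A call takes as long as a camera call.
- outline_of(label, camera): "region" (420x560 bool, what is visible of it) and "rect" ([left, top, right, bottom] in pixels, round what is visible of it).
- landmark_of(label, camera): "xy" ([column, row] in pixels: a listed point, or the origin of a listed thing).
The state is a dict: "clock": time; "qpos": joint angles; "qd": joint speeds; "joint_efforts": joint torques, N m; "position": TCP position; "tool_rot": TCP orientation; "force": force on the tool from outside, world axes, zero at the start; "moment": the same for the moment, N m; "grip_width": finger opening in m; "finger_force": force on a finger pad.
Only numpy, scipy, OpenCV 4.12 (cv2) and the standard library are available. Lean on these libraries where they do the work, as an engineer would, in place of code of your own. Each camera call takes 0.05 s, during which the arm holds its last target. There are 200 camera calls.

## Working session

There is one attempt and no reset: what is moved stays moved. The work goes in short steps, Python scripts to look and compute and a shell command to move; the robot and the scene stay as the last step left them, time stands still between calls to the robot, and variables do not carry over. Pictures are saved under pics/ and viewed, at most 10 in all, crops included, and the job is handed in when it is done.

```bash
mkdir -p pics
cat > h.py <<'E'
import numpy as np, cv2
from workcell import *
from scipy.spatial.transform import Rotation as R
def cam(n):
    c=calibration(n); return 210/np.tan(np.radians(c["fovy"])/2),c["cx"],c["cy"],np.array(c["pose"])
def at_z(n,xy,z):
    f,cx,cy,T=cam(n); d=T[:3,:3]@np.array([(xy[0]-cx)/f,(xy[1]-cy)/f,1]); o=T[:3,3]
    return o+d*(z-o[2])/d[2]
def tri(a,b):
    A=[];B=[]
    for n,xy in (("top",a),("side",b)):
        f,cx,cy,T=cam(n); d=T[:3,:3]@np.array([(xy[0]-cx)/f,(xy[1]-cy)/f,1]); d/=np.linalg.norm(d)
        P=np.eye(3)-np.outer(d,d); A.append(P);B.append(P@T[:3,3])
    return np.linalg.lstsq(np.vstack(A),np.hstack(B),rcond=None)[0]
E
python3 - <<'E'
from h import *
for n in ("top","side"):
    im=grab_frame(n); cv2.imwrite(f"pics/{n}0.png",im[:,:,::-1]); print(n,calibration(n))
Z={"lathe_station":0,"lathe_tab_top":.093,"lathe_left_top":.06,"lathe_right_top":.06,"extractor_station":0,"finial":0,"sanding_block":0,"spindle_blank":0,"turned_bowl":0,"mug":0,"glue_bottle":0,"gouge":.014}
for k,z in Z.items():
    for n in ("top","side"):
        for r in landmark_of(k,n)[:2]: print(k,n,round(r["score"],2),np.round(r["xy"],1),at_z(n,r["xy"],z).round(3))
s=telemetry.observe(); print(s)
E
```

```text
top {'fovy': 48.92244516143399, 'cx': 274.01801982388827, 'cy': 207.20791096714947, 'pose': array([[-0.02622069, -0.99444486,  0.10194063,  0.49345503],
       [-0.9995961 ,  0.02720039,  0.00823211,  0.00734365],
       [-0.0109592 , -0.1016836 , -0.99475642,  1.32057976],
       [ 0.        ,  0.        ,  0.        ,  1.        ]])}
side {'fovy': 44.40125751648007, 'cx': 288.80083775334026, 'cy': 212.55749606396964, 'pose': array([[-0.99696386, -0.06825926,  0.03746635,  0.55363395],
       [-0.0757739 ,  0.73971224, -0.66864349,  0.97495252],
       [ 0.01792679, -0.66945237, -0.74263864,  1.16992875],
       [ 0.        ,  0.        ,  0.        ,  1.        ]])}
lathe_station top 0.67 [365.7 221.3] [ 0.581 -0.243  0.   ]
lathe_station top 0.44 [435.7 254.1] [ 0.483 -0.437  0.   ]
lathe_station side 0.81 [297.8 177.5] [ 0.595 -0.235  0.   ]
lathe_tab_top top 0.68 [369.9 231.4] [ 0.548 -0.235  0.093]
lathe_tab_top top 0.47 [255.4 162. ] [0.743 0.065 0.093]
lathe_tab_top side 0.58 [315.  156.6] [ 0.544 -0.237  0.093]
lathe_tab_top side 0.37 [284.3 237.6] [0.613 0.097 0.093]
lathe_
[... 1311 characters left out ...]
 array([-1.24618426,  0.52140537, -0.03628801,  1.59948973,  0.02123414,
        1.0211384 , -0.11280688]), 'qd': array([-3.52086469e-04, -4.37967332e-05, -3.38361042e-04,  5.57489580e-04,
       -4.72539123e-04,  2.79175071e-04,  5.76921429e-04]), 'joint_efforts': array([ 1.15798298e-04, -9.26859069e+01,  1.97829388e+00, -3.70236611e+01,
        1.80791313e-02,  2.17261484e-03, -3.43316492e-05]), 'position': array([0.24042996, 0.57688865, 0.23129126]), 'tool_rot': array([-3.14154038e+00,  3.95072770e-05,  2.74673805e+00]), 'force': array([ 0.02963518, -0.87022085, -0.50046169]), 'moment': array([-0.00081525,  0.01065205, -0.01171594]), 'finger_force': 0.0, 'grip_width': 0.08509659479797306}
```

Run:
```python
import cv2, numpy as np
a=cv2.imread("pics/top0.png")[160:290,300:460]; b=cv2.imread("pics/side0.png")[110:240,230:390]
cv2.imwrite("pics/crop0.png",np.vstack([cv2.resize(np.hstack([a,b]),None,fx=2.5,fy=2.3,interpolation=cv2.INTER_CUBIC),cv2.resize(np.hstack([cv2.imread("pics/top0.png"),cv2.imread("pics/side0.png")]),(800,300))]))
```

```text
(no output)
```

View pics/crop0.png

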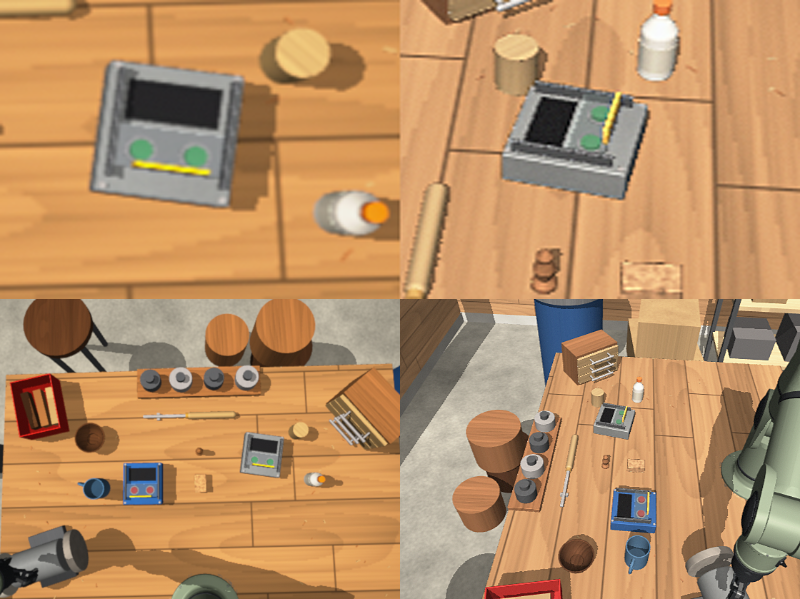

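Grey station with green buttons sits at right: buttons at about (356,225) and (378,228) in the top view, with the yellow tab just nearer. The blue station is at the left. Next is a colour fit for the tab line and the buttons.

```bash
cat > fit.py <<'E'
from h import *
from scipy.optimize import least_squares
def proj(n,P):
    f,cx,cy,T=cam(n); q=(np.atleast_2d(P)-T[:3,3])@T[:3,:3]; return np.c_[f*q[:,0]/q[:,2]+cx,f*q[:,1]/q[:,2]+cy]
def masks(im,n):
    h=cv2.cvtColor(im,cv2.COLOR_RGB2HSV); r=np.zeros(h.shape[:2],bool)
    if n=="top": r[160:260,325:410]=1
    else: r[120:210,262:345]=1
    y=r&(h[:,:,0]>=24)&(h[:,:,0]<=34)&(h[:,:,1]>170)&(h[:,:,2]>150)
    g=r&(h[:,:,0]>50)&(h[:,:,0]<90)&(h[:,:,1]>80)
    return y,g
if __name__=="__main__":
    obs={}
    for n in ("top","side"):
        im=cv2.imread(f"pics/{n}0.png")[:,:,::-1].copy(); y,g=masks(im,n)
        k,l,s,c=cv2.connectedComponentsWithStats(g.astype(np.uint8))
        print(n,"green",s[1:,4],c[1:].round(1),[at_z(n,p,.06).round(4) for p in c[1:]])
        ys,xs=np.nonzero(y); p=np.c_[xs,ys].astype(float); m=p.mean(0); d=np.linalg.svd(p-m,full_matrices=False)[2][0]; t=(p-m)@d
        e=[m+d*(t.min()-.0),m+d*t.max()]; print("yellow",len(p),m,[at_z(n,q,.093).round(4) for q in e],[at_z(n,q,.08).round(4) for q in (e[0],m,e[1])])
        r=outline_of("lathe_station",n) if 0 else None
E
python3 fit.py
```

```text
top green [56 54] [[355.9 224.6]
 [377.7 227.6]] [array([ 0.5689, -0.2044,  0.06  ]), array([ 0.559 , -0.2633,  0.06  ])]
yellow 63 [368.28571429 232.66666667] [array([ 0.5509, -0.1928,  0.093 ]), array([ 0.5382, -0.2691,  0.093 ])] [array([ 0.5515, -0.195 ,  0.08  ]), array([ 0.5451, -0.2332,  0.08  ]), array([ 0.5387, -0.272 ,  0.08  ])]
side green [32 38] [[309.8 159.2]
 [306.  171.5]] [array([ 0.56  , -0.2601,  0.06  ]), array([ 0.5691, -0.202 ,  0.06  ])]fit.py:18: RuntimeWarning: Mean of empty slice.
  ys,xs=np.nonzero(y); p=np.c_[xs,ys].astype(float); m=p.mean(0); d=np.linalg.svd(p-m,full_matrices=False)[2][0]; t=(p-m)@d
  ret = um.true_divide(
Traceback (most recent call last):
  File "fit.py", line 18, in <module>
    ys,xs=np.nonzero(y); p=np.c_[xs,ys].astype(float); m=p.mean(0); d=np.linalg.svd(p-m,full_matrices=False)[2][0]; t=(p-m)@d
                                                                      ~~~~~~~~~~~~~~~~~~~~~~~~~~~~~~~~~~~~~~~~~^^^
IndexError: index 0 is out of bounds for axis 0 with size 0
```

Colour fit: the buttons are 60 mm apart as specified, station yaw is about -0.163 and its centre about (0.589, -0.237). I'll turn the tool to match and travel over at height.

```bash
python3 -m inch '[[0,0,0,0,0,-0.116,0.45],[0,0,0,0,0,-0.116,0.45],[-0.03,-0.034,0,0,0,0,0.45],[-0.03,-0.034,0,0,0,0,0.45],[-0.03,-0.034,0,0,0,0,0.45]]' 20
python3 -m inch '[[-0.03,-0.034,0,0,0,0,0.45],[-0.03,-0.034,0,0,0,0,0.45],[-0.03,-0.034,0,0,0,0,0.45],[-0.03,-0.034,0,0,0,0,0.45],[-0.03,-0.034,0,0,0,0,0.45]]'
python3 -m inch '[[-0.03,-0.034,0,0,0,0,0.45],[-0.03,-0.034,0,0,0,0,0.45],[-0.02,-0.038,0,0,0,0,0.45],[-0.01,-0.038,0,0,0,0,0.45],[-0.01,-0.038,0,0,0,0,0.45]]'
```

```text
clock: 1.8
position: [0.3133, 0.4602, 0.2312]
tool_rot: [-3.142, 0.0, 2.979]
force: [0.8, 0.9, 0.1]
grip_width: 0.0467
finger_force: 0.0
clock: 2.3
position: [0.4339, 0.2679, 0.2315]
tool_rot: [3.141, 0.0, 2.979]
force: [0.8, 1.4, -0.1]
grip_width: 0.0471
finger_force: 0.0
clock: 2.8
position: [0.5025, 0.072, 0.2313]
tool_rot: [-3.142, 0.0, 2.978]
force: [1.1, -0.2, -0.4]
grip_width: 0.047
finger_force: 0.0
```

```bash
python3 -m inch '[[-0.01,-0.038,0,0,0,0,0.45],[-0.01,-0.038,0,0,0,0,0.45],[-0.01,-0.038,0,0,0,0,0.45],[-0.01,-0.038,0,0,0,0,0.45],[-0.01,-0.038,0,0,0,0,0.45]]'
python3 -m inch '[[0,-0.036,0.02,0,0,0,0.45],[0,-0.036,0.02,0,0,0,0.45],[0,-0.02,0.02,0,0,0,0.45],[0,0,0,0,0,0,0.45],[0,0,0,0,0,0,0.45]]'
```

```text
clock: 3.3
position: [0.5208, -0.1234, 0.2315]
tool_rot: [3.142, 0.0, 2.979]
force: [0.1, -0.2, -0.4]
grip_width: 0.0469
finger_force: 0.0
clock: 3.8
position: [0.5059, -0.2124, 0.1712]
tool_rot: [3.141, -0.001, 2.978]
force: [-0.1, 0.8, 0.6]
grip_width: 0.0472
finger_force: 0.0
```

```bash
python3 -m inch '[[0,-0.01,0.025,0,0,0,0.45],[0,0,0.03,0,0,0,0.45],[0,0,0.025,0,0,0,0.45],[0,0,0.015,0,0,0,0.45],[0,0,0,0,0,0,0.45]]'
python3 - <<'E'
from h import *
o=[]
for n,(a,b) in (("top",(180,320)),("side",(110,240))):
    im=grab_frame(n); cv2.imwrite(f"pics/{n}1.png",im[:,:,::-1]); o.append(cv2.resize(im[a:a+110,b:b+130,::-1],(400,340),interpolation=cv2.INTER_CUBIC))
cv2.imwrite("pics/crop1.png",np.hstack(o)); s=telemetry.observe(); print(s["position"],s["force"])
E
```

```text
clock: 4.3
position: [0.5043, -0.2209, 0.0754]
tool_rot: [3.141, -0.002, 2.981]
force: [-0.1, 0.1, 0.7]
grip_width: 0.0472
finger_force: 0.0
[ 0.50513672 -0.22180503  0.07731804] [-0.01707691 -0.90039515  0.40219938]
```

View pics/crop1.png

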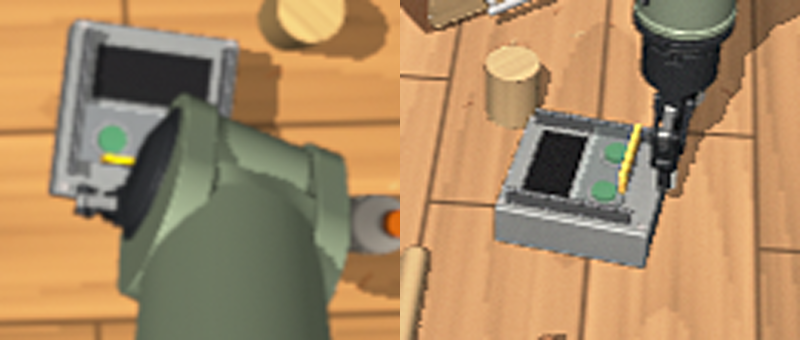

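The side view at right shows the fingertips just on the robot side of the yellow tab, at about (660,150) in the crop. They sit above the box with both fingers square to the tab, so I'll push.

```bash
python3 -m inch '[[-0.012,0,0,0,0,0,0.45],[-0.01,0,0,0,0,0,0.45],[-0.01,0,0,0,0,0,0.45],[-0.01,0,0,0,0,0,0.45],[-0.01,0,0,0,0,0,0.45]]'
python3 -m inch '[[-0.01,0,0,0,0,0,0.45],[-0.008,0,0,0,0,0,0.45],[-0.004,0,0,0,0,0,0.45],[0,0,0,0,0,0,0.45]]'
```

```text
clock: 4.9
position: [0.5564, -0.231, 0.0766]
tool_rot: [-3.142, -0.0, 2.979]
force: [-1.8, 0.5, 1.8]
grip_width: 0.0473
finger_force: 1.0
clock: 5.3
position: [0.5778, -0.2344, 0.0761]
tool_rot: [3.142, 0.0, 2.979]
force: [-0.3, -0.2, 0.5]
grip_width: 0.0469
finger_force: 0.0
```

Now at station x ≈ -11 mm. I'll creep to the hard stop, watching the force.

```bash
python3 -m inch '[[-0.004,0,0,0,0,0,0.45],[-0.003,0,0,0,0,0,0.45],[0,0,0,0,0,0,0.45]]'
python3 -m inch '[[-0.003,0,0,0,0,0,0.45],[0,0,0,0,0,0,0.45]]'
python3 -m inch '[[-0.002,0,0,0,0,0,0.45],[0,0,0,0,0,0,0.45]]'
```

```text
clock: 5.6
position: [0.5845, -0.2356, 0.0763]
tool_rot: [3.142, 0.0, 2.979]
force: [0.3, 0.1, -0.0]
grip_width: 0.0468
finger_force: 0.0
clock: 5.8
position: [0.5875, -0.2361, 0.0763]
tool_rot: [-3.142, 0.0, 2.979]
force: [0.3, -0.2, 0.7]
grip_width: 0.0472
finger_force: 0.0
clock: 6.0
position: [0.5886, -0.2364, 0.0763]
tool_rot: [3.141, -0.001, 2.979]
force: [-5.1, 1.5, 3.0]
grip_width: 0.0468
finger_force: 2.9
```

```bash
python3 -m inch '[[-0.002,0,0,0,0,0,0.45],[0,0,0,0,0,0,0.45]]'
python3 -m inch '[[0.02,0,-0.01,0,0,0,0.45],[0.01,0,-0.02,0,0,0,0.45],[0.05,0,-0.01,0,0,0,0.45],[0.03,0,-0.01,0,0,0,0.45],[0.02,0,0,0,0,0,0.45]]'
python3 - <<'E'
from h import *
from fit import masks
o=[]
for n,(a,b) in (("top",(160,320)),("side",(110,240))):
    im=grab_frame(n); cv2.imwrite(f"pics/{n}2.png",im[:,:,::-1]); o.append(cv2.resize(im[a:a+110,b:b+130,::-1],(400,340),interpolation=cv2.INTER_CUBIC))
    y,g=masks(im,n); k,l,s,c=cv2.connectedComponentsWithStats(g.astype(np.uint8))
    print(n,s[1:,4],[at_z(n,p,.06).round(4) for p in c[1:]])
    for r in landmark_of("lathe_tab_top",n)[:1]: print("tab",r["score"],at_z(n,r["xy"],.093).round(4))
cv2.imwrite("pics/crop2.png",np.hstack(o)); print(telemetry.observe()["position"])
E
```

```text
clock: 6.2
position: [0.5887, -0.2364, 0.0761]
tool_rot: [3.141, -0.005, 2.978]
force: [-17.0, 5.8, 13.0]
grip_width: 0.0472
finger_force: 9.1
clock: 6.7
position: [0.4625, -0.2159, 0.1274]
tool_rot: [-3.141, 0.002, 2.978]
force: [0.2, -0.4, -0.6]
grip_width: 0.0468
finger_force: 0.0
top [63 65] [array([ 0.5687, -0.2048,  0.06  ]), array([ 0.5585, -0.2642,  0.06  ])]
tab 0.78 [ 0.6058 -0.2386  0.093 ]
side [ 1 40 39] [array([ 0.4788, -0.4546,  0.06  ]), array([ 0.5597, -0.2616,  0.06  ]), array([ 0.5693, -0.2023,  0.06  ])]
tab 0.9 [ 0.6027 -0.2548  0.093 ]
[ 0.46454428 -0.21594531  0.12652533]
```

View pics/crop2.png

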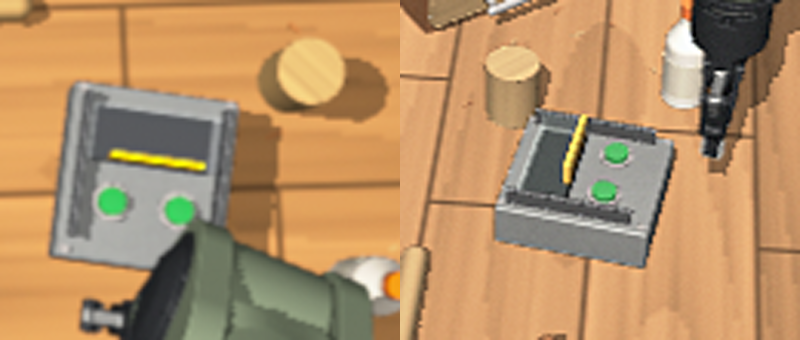

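Both views show the shutter fully open (17 N against the stop) and both buttons free and up. The midpoint is at (0.564, -0.233), which is tool dx = -0.101, dy = -0.001.

```bash
python3 -m inch '[[-0.04,0,0,0,0,0,0.45],[-0.04,-0.001,0,0,0,0,0.45],[-0.021,0,0.02,0,0,0,0.45],[0,0,0.02,0,0,0,0.45],[0,0,0.01,0,0,0,0.45]]'
python3 -m inch '[[0,0,0.003,0,0,0,0.45],[0,0,0,0,0,0,0.45],[0,0,0,0,0,0,0.45]]'
```

```text
clock: 7.4
position: [0.5637, -0.2327, 0.0739]
tool_rot: [3.141, -0.002, 2.979]
force: [0.2, 0.7, -0.4]
grip_width: 0.047
finger_force: 0.0
clock: 7.7
position: [0.5637, -0.2334, 0.074]
tool_rot: [-3.141, 0.001, 2.979]
force: [-0.8, 0.3, 0.4]
grip_width: 0.0471
finger_force: 0.0
```

```bash
for i in 1; do python3 -m inch '[[0,0,0.004,0,0,0,0.45],[0,0,0.004,0,0,0,0.45],[0,0,0,0,0,0,0.45]]'; python3 -m inch '[[0,0,0.003,0,0,0,0.45],[0,0,0,0,0,0,0.45]]';python3 -m inch '[[0,0,0.003,0,0,0,0.45],[0,0,0,0,0,0,0.45]]'; done
python3 - <<'E'
from h import *
im=grab_frame("side"); cv2.imwrite("pics/side3.png",im[:,:,::-1]); cv2.imwrite("pics/crop3.png",cv2.resize(im[110:220,240:370,::-1],(600,508),interpolation=cv2.INTER_CUBIC))
E
```

```text
clock: 8.0
position: [0.5631, -0.2331, 0.0648]
tool_rot: [3.142, -0.0, 2.979]
force: [-0.2, 0.3, -0.5]
grip_width: 0.0469
finger_force: 0.0
clock: 8.2
position: [0.5632, -0.2331, 0.0618]
tool_rot: [3.142, -0.0, 2.979]
force: [-0.6, 0.1, -0.2]
grip_width: 0.0473
finger_force: 0.0
clock: 8.4
position: [0.5632, -0.2331, 0.0588]
tool_rot: [3.142, -0.0, 2.979]
force: [0.4, 0.3, -0.7]
grip_width: 0.0471
finger_force: 0.0
```

View pics/crop3.png

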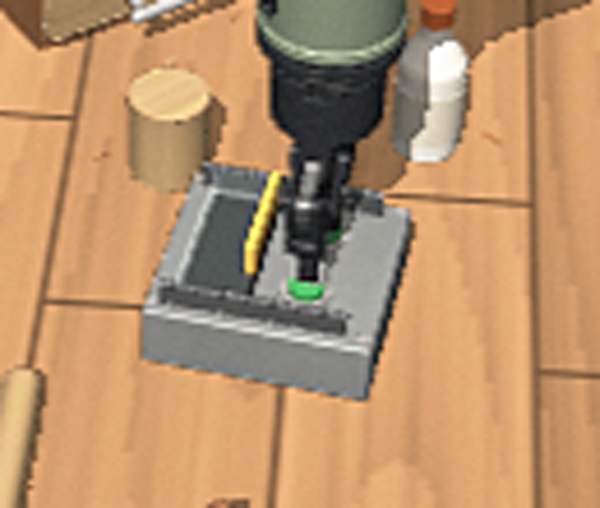

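The picture shows the near fingertip centred over the left green button (305,285) and the other over the right one, clear of the tab. No contact yet, so I'll go down.

```bash
python3 -m inch '[[0,0,0.002,0,0,0,0.45],[0,0,0,0,0,0,0.45]]'; python3 -m inch '[[0,0,0.002,0,0,0,0.45],[0,0,0,0,0,0,0.45]]';python3 -m inch '[[0,0,0.002,0,0,0,0.45],[0,0,0,0,0,0,0.45]]'
```

```text
clock: 8.65
position: [0.5635, -0.2333, 0.0571]
tool_rot: [-3.141, 0.0, 2.979]
force: [0.0, -0.2, 1.9]
grip_width: 0.047
finger_force: 1.2
clock: 8.85
position: [0.5635, -0.2332, 0.0551]
tool_rot: [-3.141, 0.0, 2.979]
force: [-0.1, 0.8, 3.9]
grip_width: 0.0472
finger_force: 2.0
clock: 9.05
position: [0.5635, -0.2332, 0.0531]
tool_rot: [-3.141, 0.0, 2.979]
force: [1.0, -0.9, 5.7]
grip_width: 0.0469
finger_force: 2.8
```

```bash
python3 -m inch '[[0,0,0.002,0,0,0,0.45],[0,0,0.001,0,0,0,0.45],[0,0,0,0,0,0,0.45]]'; python3 -m inch '[[0,0,0.001,0,0,0,0.45],[0,0,0,0,0,0,0.45]]'
```

```text
clock: 9.35
position: [0.5635, -0.2333, 0.0505]
tool_rot: [-3.142, 0.0, 2.979]
force: [-1.5, 0.9, 10.4]
grip_width: 0.0471
finger_force: 5.1
clock: 9.55
position: [0.5635, -0.2333, 0.0503]
tool_rot: [3.142, 0.001, 2.979]
force: [-5.9, 2.9, 25.6]
grip_width: 0.0473
finger_force: 12.8
```

Both are on the hard stop: about 25 N in total, 12.8 N per finger, so the load is symmetric. Hold for over 3 s, then lift straight up and clear.

```bash
H='hold'; 
python3 -m inch '[[0,0,0,0,0,0,0.45],[0,0,0,0,0,0,0.45],[0,0,0,0,0,0,0.45],[0,0,0,0,0,0,0.45],[0,0,0,0,0,0,0.45]]'
python3 -m inch '[[0,0,0,0,0,0,0.45],[0,0,0,0,0,0,0.45],[0,0,0,0,0,0,0.45],[0,0,0,0,0,0,0.45],[0,0,0,0,0,0,0.45]]' >/dev/null
python3 -m inch '[[0,0,0,0,0,0,0.45],[0,0,0,0,0,0,0.45],[0,0,0,0,0,0,0.45],[0,0,0,0,0,0,0.45],[0,0,0,0,0,0,0.45]]' >/dev/null
python3 -m inch '[[0,0,0,0,0,0,0.45],[0,0,0,0,0,0,0.45],[0,0,0,0,0,0,0.45],[0,0,0,0,0,0,0.45],[0,0,0,0,0,0,0.45]]' >/dev/null
python3 -m inch '[[0,0,0,0,0,0,0.45],[0,0,0,0,0,0,0.45],[0,0,0,0,0,0,0.45],[0,0,0,0,0,0,0.45],[0,0,0,0,0,0,0.45]]' >/dev/null
python3 -m inch '[[0,0,0,0,0,0,0.45],[0,0,0,0,0,0,0.45],[0,0,0,0,0,0,0.45],[0,0,0,0,0,0,0.45],[0,0,0,0,0,0,0.45]]' >/dev/null
python3 -m inch '[[0,0,0,0,0,0,0.45],[0,0,0,0,0,0,0.45],[0,0,0,0,0,0,0.45],[0,0,0,0,0,0,0.45],[0,0,0,0,0,0,0.45]]'
python3 -m inch '[[0,0,-0.004,0,0,0,0.45],[0,0,-0.006,0,0,0,0.45],[0,0,-0.02,0,0,0,0.45],[0,0,-0.03,0,0,0,0.45],[0,0,-0.03,0,0,0,0.45]]'
python3 -m inch '[[0.03,0,-0.02,0,0,0,0.45],[0.04,0,-0.02,0,0,0,0.45],[0.03,0,0,0,0,0,0.45],[0,0,0,0,0,0,0.45],[0,0,0,0,0,0,0.45]]'
python3 - <<'E'
from h import *
o=[]
for n,(a,b) in (("top",(160,320)),("side",(110,240))):
    im=grab_frame(n); cv2.imwrite(f"pics/{n}4.png",im[:,:,::-1]); o.append(cv2.resize(im[a:a+110,b:b+130,::-1],(400,340),interpolation=cv2.INTER_CUBIC))
cv2.imwrite("pics/crop4.png",np.hstack(o))
E
```

```text
clock: 10.05
position: [0.5635, -0.2332, 0.0503]
tool_rot: [3.142, 0.001, 2.979]
force: [-7.7, 3.2, 26.1]
grip_width: 0.047
finger_force: 13.1
clock: 13.05
position: [0.5635, -0.2333, 0.0503]
tool_rot: [-3.142, 0.001, 2.979]
force: [-6.4, 4.1, 26.6]
grip_width: 0.0468
finger_force: 13.1
clock: 13.55
position: [0.5628, -0.233, 0.1397]
tool_rot: [3.141, -0.001, 2.979]
force: [0.1, -0.4, 0.2]
grip_width: 0.0468
finger_force: 0.0
clock: 14.05
position: [0.4646, -0.2169, 0.1794]
tool_rot: [3.142, 0.0, 2.979]
force: [0.3, -0.1, 0.1]
grip_width: 0.047
finger_force: 0.0
```

View pics/crop4.png

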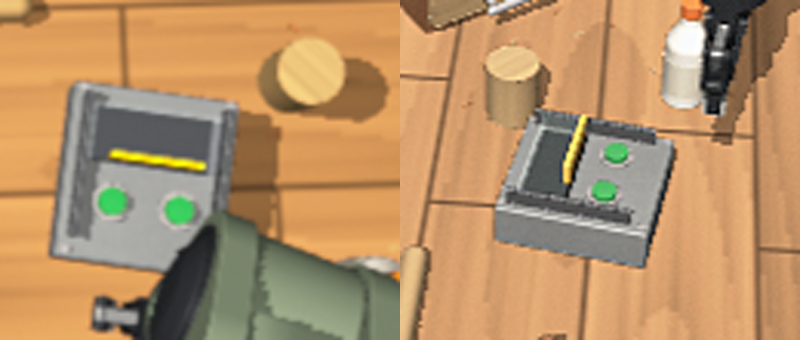

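The shutter is open at the stop, both buttons are up again, nothing else has moved and the robot is clear.

```bash
python3 -c "
from workcell import bot; print(bot.job_done())"
```

```text
the job is handed in; nothing more can be done
None
```

The lathe reset is done and handed in at about 14 s: the shutter was pushed to its stop and left open, and both green buttons were held fully down together for about 3.5 s and are up again. I touched nothing else; no verdict was returned.

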